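# Hold a post cap home on a sprung locating peg

### The arm

A 6-joint arm with a two-finger parallel gripper is mounted at the origin on the work surface. World frame = base frame: x ahead of the robot, y to its left, z up, the work surface at z = 0. Lengths are in m, angles in rad, forces in N, time in s.
With the tool pointing down it reaches from about 0.3 to 0.775 m from the base axis. Payload 14.6 kg.
Tool frame: the origin (TCP) lies on the centre line of the jaws, within the pads' length; the fingertips stand 14 mm ahead of it and the grasp point (between the pads) lies 5 mm behind it (r.finger_overhang is the distance from the TCP to the fingertips, in m); z points along the fingers, y is the line along which they close (so a half turn about z gives the same grasp; the last joint's range is limited). The gripper opens to 85 mm and grips with 20 to 120 N. Pads are 22 mm wide; open, the fingers measure 114 mm over their backs; the gripper's body (76 mm by 85 mm) begins 54 mm behind the grasp point. The pads swing forward as they close: fully open they stand 13 mm farther back than shut.
Start: joints at [1.111, 0.3, 1.521, -0, 1.321, -0.067], TCP at [0.211, 0.508, 0.245] pointing down, gripper open.
Joint ranges: [-3.03, 3.03], [-0.79, 2.21], [0.23, 2.52], [-1.04, 4.18], [0, 3.07], [-2.55, 2.55]. Speed limits (rad/s): [2.22, 2.22, 2.57, 3.14, 3.14, 3.14].

### API

Orientations are given as [roll, pitch, yaw] about the fixed x, y, z axes, in that order (R = Rz(yaw) Ry(pitch) Rx(roll)).
In Python, from rig import r gives the robot as it stands.
- The arm moves only by the tool send_rows, never from a script. Its argument "targets" is a list of rows, each a list of 7 numbers: the turn, a rotation vector about the tool's x, y, z in rad, then the shift along the tool's x, y, z in m, then the opening, from 0 (shut) to 1 (fully open). In form: [[rx, ry, rz, x, y, z, jaw], ...]. A call has 1 to 10 rows; each row is the pose to reach, as a shift and turn from the pose commanded when the call began, along the tool's axes at that moment; what a row does not reach only later rows make up. A row lasts 1/8 s, in which the tool goes at most 62.5 mm and 10.7 degrees, less where a joint would pass 70% of its speed; a pose out of reach is approached as far as the arm can. A call with a gripper value outside its range is refused whole. The fingers move at their own pace and stop on an object; "squeeze" is the grip in N (left out, the last holds). Time passes only in rows, so rows that repeat a pose let the fingers close. It gives the time, the measured TCP pose, the force, the opening and the grip force at its end, in the units of the state.
- r.observe(): the state, without advancing time (a new reading comes with each control period).
- r.read_camera(name): name is "scene" or "top" or "wrist"; returns the picture (384x512x3 uint8, red, green, blue); there is no depth.
- r.camera_params(name): a dict with "fx", "fy", "cx", "cy" (pixels), "origin" and "attitude" of the camera in the world; the wrist camera has in their place "T_tool_cam" (4x4, takes a point from camera to tool coordinates, whose origin is the TCP and whose axes are the flange's). Camera axes: x right, y up, looking along -z (the intrinsics and any distortion apply to the point x, -y, -z); pixel columns grow to the right and rows downward; lengths in m; the calibration is good to about 2 mm. A picture is of the moment at which its call begins: read the wrist's pose just before it. camera_params takes no time and is no camera call.
- r.finish_job(): hands the job in; it is judged then, once.
Trained networks look in the newest picture that a camera, given by its name, has taken for a name from the list of things; names that differ only in an ending like _2 or _b are one class to them, and where a whole thing is asked for, a point or a joint stands for the part that bears it (a point fixed in the world has none). Each returns a list of dicts, best first, with "p" (0 to 1); they miss things now and then, are a little off and sometimes report something else, mostly with a low value. They report only what shows in the picture. A call takes as long as a camera call. They do not tell look-alikes from the thing itself.
- r.find_in(camera, query): "extent" ([centre column, centre row, width, height] in pixels, round what is visible of it).
The state is a dict: "time": time; "q": joint angles; "joint_velocities": joint speeds; "joint_efforts": joint torques, N m; "tcp_pos": TCP position; "eef_rot": TCP orientation; "contact_force": force on the tool from outside, world axes, zero at the start; "wrist_torque": the same for the moment, N m; "finger_gap": finger opening in m; "gripper_force": force on a finger pad.
Only numpy, scipy, OpenCV 4.12 (cv2) and the standard library are available. Lean on these libraries where they do the work, as an engineer would, in place of code of your own. Each camera call takes 0.05 s, during which the arm holds its last target. There are 200 camera calls.

### The job

Take the polished steel post cap from its wire cradle, turn it mouth down and put it over the upright peg of the blue and yellow welding fixture, then press it down against the peg's sprung brass plunger until its rim sits fully home, flush on the yellow seat. Finish while still holding it pressed firmly against the seat, ready for tacking, because the spring lifts it again if you let go. Press without ramming, and leave the brass cap and everything else on the table where it is.

Things in the scene. Friction and masses are not known exactly. Their poses are not given: they have to be found in the camera images.
- cap: polished steel post cap (plain tube closed at one end), about 0.25 kg, 48 mm outside and 42 mm inside diameter, 70 mm long, closed end 4 mm thick. Origin: centre of the closed end's outer face; z axis along the tube, from closed end to open mouth. Starts in a cradle, axis sloping 35 degrees down to the mouth, mouth lower and roughly towards the robot
- cradle_a: fixed wire cradle of the steel cap on a green plate 130 x 80 x 8 mm, origin under the plate, x away from the mouth. Two 8 mm wires, 28 mm apart, carry the cap from below, ending in 14 mm upturned stops at the rim; the cap's sides are free to pinch, its closed end about 92 mm above the table
- cap_rim (a point): centre of the mouth of the steel cap, in the plane of its rim, 70 mm from its closed end
- brass_cap: brass-coloured cap of the same size and shape in the other, identical cradle; to be left alone. Origin and axes as for the steel cap
- gauge: welding fixture fixed to the table: blue base plate 120 x 120 x 15 mm, origin under its centre, z up. On it a yellow seat disc, 68 mm diameter, top face 45 mm above the table; out of it rises a dark steel post, 34 mm diameter, 55 mm above the seat, its top edge chamfered by 5 mm; out of the post's top comes the brass plunger
- seat: the yellow seat disc of the fixture, 68 mm diameter, the hard stop that the cap's rim meets; its origin is that of the fixture, under the base plate, on the table
- seat_top (a point): centre of the yellow seat's top face, on the axis of the post, 45 mm above the table
- plunger_tip (a point): centre of the top of the brass plunger, 16 mm diameter, upright on the post's axis; 80 mm above the seat when free, 66 mm above it when the cap is home
- plunger (a joint): how far the sprung plunger is pushed down, m: 0 free, 0.014 when the cap is home on the seat (its own travel would be 0.018). The spring pushes up with about 4 N at 0 and 9 N at 0.014, so it carries the loose cap's weight
- bracket_a: polished handrail bracket standing on a 68 mm disc, 66 mm high; leave alone. Origin under the disc's centre
- bracket_b: a second such handrail bracket; leave alone. Origin under the disc's centre
- spray_bottle: white spray bottle with a red head, 76 mm diameter, 236 mm high; leave alone. Origin under its centre
- work_lamp: black upright work lamp, foot 45 x 60 mm, 200 mm high; leave alone. Origin under its centre
- grinding_disc: flat dark grinding disc, 116 mm diameter, 7 mm thick; leave alone. Origin under its centre
- spanner: steel spanner lying flat on the table; leave alone. Origin under its middle
Not all that is in view belongs to the job. What is shaped like the cap but orange or pink is not meant.

How it is judged:
On the way, in this order (a step that is already met when the one before it is completed fails the run):
1. the steel cap is over the peg, mouth down (horizontal distance between each of cap_rim, cap and seat_top below 0.005 m and angle between cap's own z axis and vertical above 3.06 rad and z of cap_rim in the frame of seat_top below 0.05 m), for 0.1 s.
2. the cap is pressed home on the seat against the plunger (horizontal distance between each of cap_rim, cap and seat_top below 0.005 m and angle between cap's own z axis and vertical above 3.06 rad and z of cap_rim in the frame of seat_top below 0.002 m and value of joint plunger above 0.0118 m and contact force between cap and seat above 2 N and (contact force between cap and the fingers above 1 N or contact force between cap and the arm above 1 N)), for 0.3 s.
At the end, for the whole second after the job is handed in: the steel cap is mouth down (within about 0.08 rad) over the peg (axis within 5 mm), its rim within 2 mm of the yellow seat and bearing on it with more than 2 N, the plunger pushed in more than 11.8 mm, the cap still and touched by the robot that holds it there (all of step 2 and linear speed of cap below 0.02 m/s); the arm keeps its last pose, push and grip.
It fails at once if the brass cap is disturbed (moved more than 20 mm) (distance of brass_cap from where it was at the start of the episode above 0.02 m).
It fails at once if the steel cap is rammed onto the seat (more than 60 N) (contact force between cap and seat above 60 N).
It fails at once if a bracket, the spray bottle, the lamp, the grinding disc or the spanner is disturbed (moved more than 30 mm) (distance of any of bracket_a, bracket_b, spray_bottle, work_lamp, grinding_disc, spanner from where it was at the start of the episode above 0.03 m).
It also fails if it takes over 51 s, if anything falls off the work surface, if the arm or the gripper's body presses on something with over 40 N, if the wrist force passes 120 N, or if a joint passes its speed limit or range.

## Working session

There is one attempt and no reset: what is moved stays moved. The work goes in short steps, Python scripts to look and compute and a tool call to move; the robot and the scene stay as the last step left them, time stands still between calls to the robot, and variables do not carry over. Pictures are saved under pics/ and viewed, at most 10 in all, crops included, and the job is handed in when it is done.

Besides the shell and the picture viewer there is one more tool, called after "Emit:" in YAML: its name, and indented under it one key for each argument. send_rows: Moves the arm, as the interface text tells. Its arguments: {"type":"object","properties":{"targets":{"type":"array"},"squeeze":{"type":"number"}},"required":["targets"]}

```bash
mkdir -p pics; ls; python3 - <<'E'
from rig import r
import cv2,json
s=r.observe();print(s)
for c in("scene","top"):
    im=r.read_camera(c);cv2.imwrite(f"pics/{c}0.png",im[...,::-1])
    print(c,r.camera_params(c))
    for q in("cap","cradle_a","seat","gauge","plunger","brass_cap"):
        print(q,[(([round(v) for v in d["extent"]]),round(d["p"],2)) for d in r.find_in(c,q)])
print(r.camera_params("wrist"))
E
```

```text
pics
{'time': 0.0, 'q': array([ 1.11138074e+00,  3.00478789e-01,  1.52158049e+00, -2.84348684e-06,
        1.32068792e+00, -6.65992748e-02]), 'joint_velocities': array([ 0.00145238, -0.00087982, -0.00032248, -0.00035364,  0.00060994,
        0.00134305]), 'joint_efforts': array([-1.77215575e-04, -5.43511605e+01, -3.61788440e+01, -6.81521783e-05,
        4.05123094e-03, -7.15065562e-05]), 'tcp_pos': array([0.21044331, 0.50791567, 0.24471733]), 'eef_rot': array([-3.14044048e+00, -7.40874322e-05,  2.74877701e+00]), 'contact_force': array([ 0.02608796, -0.00859484,  0.050808  ]), 'wrist_torque': array([ 0.00996984, -0.00864508, -0.01194495]), 'gripper_force': 0.0, 'finger_gap': 0.0850349429169349}
scene {'fx': 425.56580097760553, 'fy': 425.56580097760553, 'cx': 251.6630200723293, 'cy': 189.52153397765062, 'origin': array([1.01721611, 0.86880937, 1.07424435]), 'attitude': array([ 0.7911104 , -0.00292451,  2.65455879])}
cap [([233, 143, 19, 15], 0.69), ([237, 179, 22, 24], 0.6), ([207, 136, 13, 22], 0.55), ([274, 165, 21, 16], 0.5)]
cradle_a [([232, 158, 40, 19], 0.82), ([276, 263, 42, 44]
[... 437 characters left out ...]
), ([312, 249, 26, 20], 0.63), ([308, 201, 19, 18], 0.59), ([350, 217, 14, 25], 0.56)]
cradle_a [([344, 215, 32, 46], 0.88)]
seat [([186, 179, 23, 21], 0.5)]
gauge [([187, 182, 50, 51], 0.64)]
plunger []
brass_cap [([254, 206, 16, 25], 0.77)]
{'fx': 310.4611701689982, 'fy': 310.4611701689982, 'cx': 258.4135144428691, 'cy': 191.27739773105557, 'T_tool_cam': array([[ 9.32807822e-04,  9.51588622e-01,  3.07373103e-01,
         7.90559796e-02],
       [ 9.99999422e-01, -1.05174541e-03,  2.21300050e-04,
        -1.41147027e-03],
       [ 5.33864860e-04,  3.07372719e-01, -9.51589053e-01,
        -1.29323103e-01],
       [ 0.00000000e+00,  0.00000000e+00,  0.00000000e+00,
         1.00000000e+00]])}
```

```bash
python3 - <<'E'
import cv2
a=cv2.imread("pics/top0.png")
cv2.imwrite("pics/top0b.png",cv2.resize(a[100:310,120:430],(800,542),interpolation=cv2.INTER_CUBIC))
a=cv2.imread("pics/scene0.png")
cv2.imwrite("pics/scene0b.png",cv2.resize(a[110:310,170:430],(780,600),interpolation=cv2.INTER_CUBIC))
E
```

```text
(no output)
```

View pics/top0b.png

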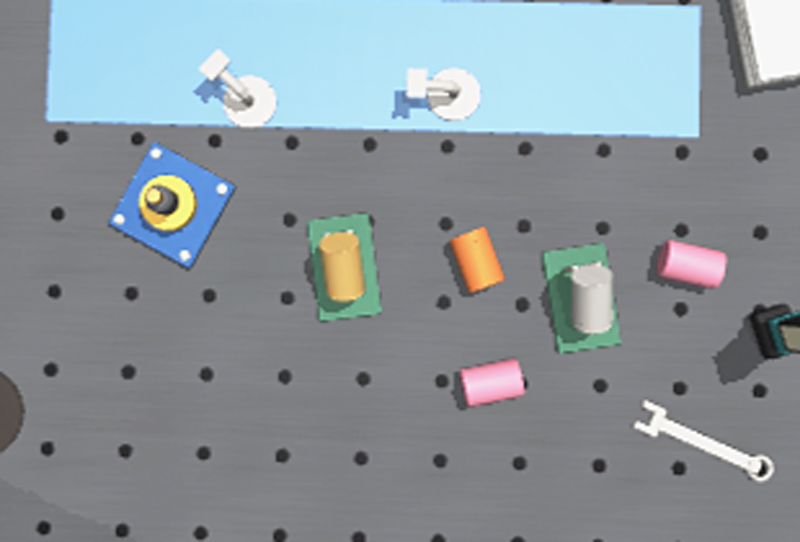

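View pics/scene0b.png

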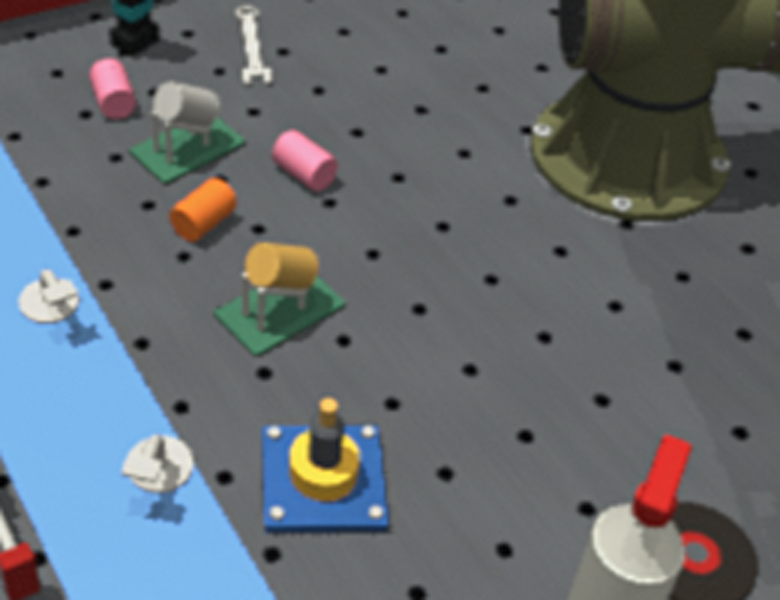

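Top crop: the steel cap is at (592,298), which is full (349,216). Look-alikes are brass (342,266), orange (476,259) and pink (690,264) and (492,382). The grey one on the green cradle is the target, and it also shows at (186,105) in the scene crop. The fixture is at (168,203) in the top crop and (325,460) in the scene crop.

```bash
cat > h.py <<'E'
import numpy as np,cv2
from scipy.spatial.transform import Rotation as Ro
from rig import r
def cam(c,s=None):
    p=r.camera_params(c)
    if c!="wrist": T=np.eye(4);T[:3,:3]=Ro.from_euler("xyz",p["attitude"]).as_matrix();T[:3,3]=p["origin"]
    else:
        s=s or r.observe();W=np.eye(4);W[:3,:3]=Ro.from_euler("xyz",s["eef_rot"]).as_matrix();W[:3,3]=s["tcp_pos"];T=W@p["T_tool_cam"]
    return p,T
def plane(C,uv,z):
    p,T=C;uv=np.atleast_2d(uv).astype(float)
    d=np.c_[(uv[:,0]-p["cx"])/p["fx"],-(uv[:,1]-p["cy"])/p["fy"],-np.ones(len(uv))]@T[:3,:3].T
    return T[:3,3]+d*((z-T[2,3])/d[:,2])[:,None]
def proj(C,X):
    p,T=C;q=(np.atleast_2d(X)-T[:3,3])@T[:3,:3]
    return np.c_[p["cx"]-p["fx"]*q[:,0]/q[:,2],p["cy"]+p["fy"]*q[:,1]/q[:,2]]
def mask(im,lo,hi):  # rgb image, HSV bounds; list of blob contours
    m=cv2.inRange(cv2.cvtColor(im,cv2.COLOR_RGB2HSV),lo,hi)
    return sorted(cv2.findContours(m,cv2.RETR_EXTERNAL,cv2.CHAIN_APPROX_NONE)[0],key=cv2.contourArea,reverse=True)
G=((60,90,40),(90,255,255));B=((104,170,60),(125,255,255));Y=((22,150,120),(32,255,255))
def rect(C,cnt,z):
    P=plane(C,cnt[:,0,:],z);c,wh,a=cv2.minAreaRect((P[:,:2]*1000).astype(np.float32))
    return np.round(c,1),np.round(wh,1),round(a,1)
E
python3 - <<'E'
from h import *
for c in("top","scene"):
    im=cv2.imread(f"pics/{c}0.png")[...,::-1].copy();C=cam(c)
    for n,k,z in(("green",G,.008),("blue",B,.015),("yellow",Y,.045)):
        for b in mask(im,*k)[:3]:
            if cv2.contourArea(b)>60: print(c,n,cv2.boundingRect(b),*rect(C,b,z))
E
```

```text
top green (240, 183, 27, 41) [524.8  28.4] [125.9  74.9] 8.3
top green (331, 195, 24, 15) [ 539.1 -264. ] [36.5 75.8] 13.0
top blue (0, 11, 276, 18) [1130.1  439.8] [ 47.4 934.3] 0.1
top blue (0, 96, 74, 68) [715.2 734.8] [162.  306.4] 41.4
top blue (475, 25, 37, 9) [1123.4 -748.3] [ 27.1 117.5] 1.2
scene green (242, 203, 43, 25) [527.8  32.2] [126.9  79.8] 8.7
scene green (214, 150, 37, 21) [ 496.6 -268.1] [127.9  79.6] 9.8
scene blue (0, 0, 103, 118) [  970.2 -1637.7] [1401.2  451.6] 84.9
scene blue (0, 166, 42, 218) [1296.9 -172.5] [ 43. 895.] 0.0
scene blue (153, 3, 102, 36) [   49.8 -1461. ] [679.6 214. ] 0.1
scene yellow (267, 255, 21, 18) [614.2 258.3] [40.3 67.5] 12.3
```

Emit:
send_rows:
  targets:
    - [0, 0, 0.18, 0, 0, -0.05, 1]
    - [0, 0, 0.36, 0, 0, -0.1, 1]
    - [0, 0, 0.54, -0.05, -0.01, -0.1, 1]
    - [0, 0, 0.72, -0.11, -0.02, -0.1, 1]
    - [0, 0, 0.9, -0.165, -0.03, -0.1, 1]
    - [0, 0, 1.08, -0.22, -0.04, -0.1, 1]
    - [0, 0, 1.26, -0.275, -0.05, -0.1, 1]
    - [0, 0, 1.44, -0.33, -0.06, -0.1, 1]
    - [0, 0, 1.62, -0.385, -0.075, -0.1, 1]
    - [0, 0, 1.8, -0.44, -0.085, -0.1, 1]

```text
time: 1.95
tcp_pos: [0.5858, 0.2597, 0.3454]
eef_rot: [3.141, -0.0, 0.943]
contact_force: [0.3, 0.6, 0.5]
finger_gap: 0.0853
gripper_force: 0.0
```

Emit:
send_rows:
  targets:
    - [0, 0, 0.18, 0, 0, 0.02, 1]
    - [0, 0, 0.36, 0, 0, 0.04, 1]
    - [0, 0, 0.54, 0, 0, 0.06, 1]
    - [0, 0, 0.54, 0, 0, 0.06, 1]
    - [0, 0, 0.54, 0, 0, 0.06, 1]

```text
time: 2.58
tcp_pos: [0.5847, 0.2612, 0.2863]
eef_rot: [3.142, -0.001, 0.413]
contact_force: [0.3, 0.3, 0.8]
finger_gap: 0.0853
gripper_force: 0.0
```

```bash
python3 - <<'E'
from h import *
s=r.observe();print(s["time"],s["q"],s["tcp_pos"],s["eef_rot"])
im=r.read_camera("wrist");cv2.imwrite("pics/w1.png",im[...,::-1]);C=cam("wrist",s)
for n,k,z in(("blue",B,.015),("yellow",Y,.045)):
    for b in mask(im,*k)[:2]:
        if cv2.contourArea(b)>60: print(n,cv2.boundingRect(b),*rect(C,b,z))
for q in("plunger","seat"):print(q,[(d["extent"],round(d["p"],2)) for d in r.find_in("wrist",q)])
E
```

```text
2.575 [ 3.63034424e-01  4.82580885e-01  1.17568389e+00 -1.68227502e-05
  1.48217042e+00  1.52092008e+00] [0.58467496 0.26124879 0.28632071] [ 3.14151821e+00 -1.15518003e-03  4.12912189e-01]
yellow (245, 123, 55, 56) [600.5 248.5] [66.7 63.1] 39.3
yellow (269, 161, 13, 12) [584.2 237.7] [13.8 14.7] 25.0
plunger [([275.0, 165.2, 18.7, 22.6], 0.77)]
seat []
```

View pics/w1.png

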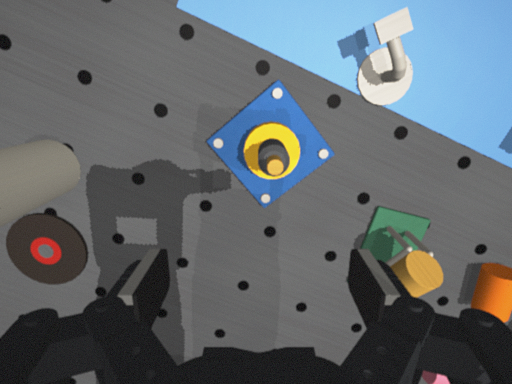

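```bash
python3 - <<'E'
from h import *
s=r.observe();C=cam("wrist",s);im=cv2.imread("pics/w1.png")[...,::-1].copy()
print(C[1][:3,3])
hsv=cv2.cvtColor(im,cv2.COLOR_RGB2HSV);print(hsv[105,277+10],hsv[160,235],hsv[88,350-100])
b=[c for c in mask(im,(100,150,60),(125,255,255))]
for c in b[:4]: print(cv2.boundingRect(c),cv2.contourArea(c),*rect(C,c,.015))
y=mask(im,*Y);P=cv2.convexHull(y[0]);print(P.shape)
XY=(plane(C,P[:,0],.045)[:,:2]*1000).astype(np.float32);print("seat",cv2.minEnclosingCircle(XY),cv2.fitEllipse(XY))
e=cv2.fitEllipse(y[1]);print(e,plane(C,e[0],.125))
E
```

```text
[0.6551957  0.29146259 0.41571051]
[106 163 207] [107 157 177] [ 30   2 110]
(207, 80, 127, 127) 8145.0 [599.4 249.6] [118.1 118.2] 62.8
(31, 1, 2)
seat ((599.5366821289062, 249.82254028320312), 33.65069580078125) ((599.7611694335938, 249.49012756347656), (65.36141967773438, 67.04122924804688), 125.77205657958984)
((275.114990234375, 166.33493041992188), (11.035268783569336, 11.87325382232666), 57.240196228027344) [[0.59973174 0.24930943 0.125     ]]
```

Emit:
send_rows:
  targets:
    - [0, 0, 0.03, -0.032, 0.044, 0, 1]
    - [0, 0, 0.06, -0.064, 0.088, 0, 1]
    - [0, 0, 0.09, -0.096, 0.132, 0, 1]
    - [0, 0, 0.12, -0.128, 0.176, 0, 1]
    - [0, 0, 0.15, -0.16, 0.22, 0, 1]
    - [0, 0, 0.18, -0.192, 0.264, 0, 1]
    - [0, 0, 0.2, -0.224, 0.308, 0.005, 1]
    - [0, 0, 0.22, -0.256, 0.352, 0.01, 1]
    - [0, 0, 0.24, -0.288, 0.396, 0.015, 1]
    - [0, 0, 0.24, -0.318, 0.438, 0.02, 1]

```text
time: 3.98
tcp_pos: [0.4663, -0.269, 0.2659]
eef_rot: [3.141, -0.001, 0.17]
contact_force: [1.0, 0.5, 0.2]
finger_gap: 0.0851
gripper_force: 0.0
```

Emit:
send_rows:
  targets:
    - [0, 0, 0, 0, 0, 0, 1]
    - [0, 0, 0, 0, 0, 0, 1]

```text
time: 4.22
tcp_pos: [0.4669, -0.2669, 0.2657]
eef_rot: [3.141, -0.0, 0.169]
contact_force: [-0.2, 0.1, -0.6]
finger_gap: 0.0854
gripper_force: 0.0
```

```bash
python3 - <<'E'
from h import *
s=r.observe();print(s["time"],s["q"],s["tcp_pos"],s["eef_rot"])
im=r.read_camera("wrist");cv2.imwrite("pics/w2.png",im[...,::-1]);C=cam("wrist",s)
for b in mask(im,*G)[:2]:
    if cv2.contourArea(b)>60: print(cv2.boundingRect(b),*rect(C,cv2.convexHull(b),.008))
for q in("cap",):print(q,[(d["extent"],round(d["p"],2)) for d in r.find_in("wrist",q)])
E
```

```text
4.225 [-5.87462464e-01  2.57072556e-01  1.52763166e+00  1.74243353e-04
  1.35636650e+00  8.13924126e-01] [ 0.46693972 -0.26690987  0.26569686] [ 3.14135806e+00 -4.96352959e-04  1.69372762e-01]
(0, 2, 62, 120) [525.7  21.6] [128.9  75.3] 8.4
(235, 80, 66, 105) [ 495.1 -274.9] [127.4  78.7] 10.4
cap [([162.9, 206.8, 66.7, 39.3], 0.82), ([269.4, 145.0, 49.5, 84.6], 0.81), ([155.2, 77.0, 60.7, 77.2], 0.76), ([388.0, 117.4, 78.3, 57.3], 0.72)]
```

View pics/w2.png

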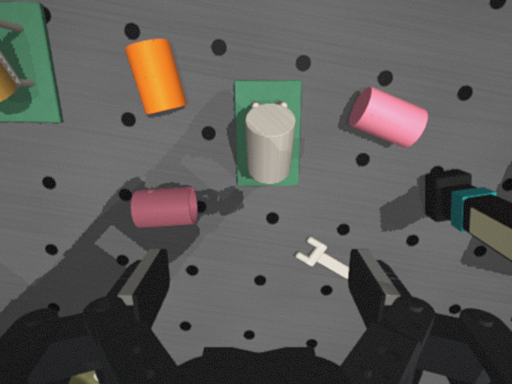

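Steel cap confirmed at (270,145): grey, on the green plate. Next to it are orange (156,77), pink (388,117) and (163,207), and brass at the far left.

```bash
cat > capfit.py <<'E'
from h import *
from scipy.optimize import minimize
def sil(C,o,a):  # polygon of projected cap, closed-end centre o, axis a (to mouth)
    u=np.cross(a,[.3,.9,.1]);u/=np.linalg.norm(u);v=np.cross(a,u);t=np.linspace(0,2*np.pi,60)[:,None]
    ring=.024*(np.cos(t)*u+np.sin(t)*v)
    return cv2.convexHull(proj(C,np.r_[o+ring,o+.07*a+ring]).astype(np.float32))
def fit(C,M,o0,ax,p0,free,pri=None):
    m0=M.astype(np.float32)
    def cost(d):
        p=np.array(p0,float);p[free]+=d*.001*np.where(np.array(free)>2,10,1)
        P=sil(C,p[:3],ax(p[3:]));m=np.zeros(M.shape,np.uint8)
        cv2.fillConvexPoly(m,np.round(P*16).astype(np.int32),1,cv2.LINE_AA,4)
        m=np.zeros(M.shape,np.uint8);cv2.fillConvexPoly(m,np.round(P*16).astype(np.int32),255,cv2.LINE_AA,4)
        return np.abs(m/255.-m0).sum()
    b=None
    for k in range(3):
        x0=np.zeros(len(free)) if b is None else b.x
        b=minimize(cost,x0,method="Nelder-Mead",options=dict(initial_simplex=np.r_[[x0],x0+6*np.eye(len(free))],xatol=.02,fatol=.2,maxiter=600))
    p=np.array(p0,float);p[free]+=b.x*.001*np.where(np.array(free)>2,10,1);return p,b.fun
E
python3 - <<'E'
from capfit import *
s=r.observe();C=cam("wrist",s);im=cv2.imread("pics/w2.png")[...,::-1].copy()
hsv=cv2.cvtColor(im,cv2.COLOR_RGB2HSV);roi=np.zeros(im.shape[:2],np.uint8);roi[92:192,236:304]=1
M=((hsv[...,1]<45)&(hsv[...,2]>130)).astype(np.uint8)*roi
M=cv2.morphologyEx(M,cv2.MORPH_OPEN,np.ones((9,9)));M=cv2.morphologyEx(M,cv2.MORPH_CLOSE,np.ones((9,9)))
c=max(cv2.findContours(M,0,1)[0],key=cv2.contourArea);print(cv2.boundingRect(c),M.sum())
def ax(q): a=np.radians(35);h=q[0];return np.array([-np.cos(h)*np.cos(a),-np.sin(h)*np.cos(a),-np.sin(a)])
p0=[.525,-.27,.092,.181]
for fr in([0,1,3],[0,1,2,3]):
    p,f=fit(C,M,None,ax,p0,fr);print(fr,np.round(p,4),"deg",np.degrees(p[3]),f)
o=im.copy();cv2.polylines(o,[np.round(sil(C,p[:3],ax(p[3:]))).astype(int)],True,(255,0,0))
cv2.imwrite("pics/w2c.png",cv2.resize(np.hstack([o[80:200,220:320],cv2.cvtColor(M*255,cv2.COLOR_GRAY2RGB)[80:200,220:320]])[...,::-1],None,fx=4,fy=4))
E
```

```text
(247, 103, 48, 81) 3118
[0, 1, 3] [ 0.5221 -0.2689  0.092   0.2055] deg 11.774697853669831 497.5450980392157
[0, 1, 2, 3] [ 0.5204 -0.2707  0.0756  0.2091] deg 11.97881540219377 353.00392156862745
```

View pics/w2c.png

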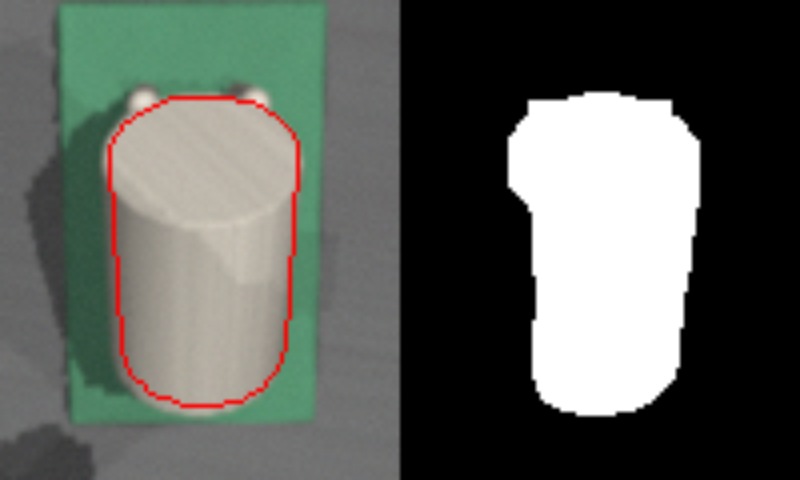

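```bash
python3 - <<'E'
from capfit import *
s=r.observe();C=cam("wrist",s);im=cv2.imread("pics/w2.png")[...,::-1].copy()
hsv=cv2.cvtColor(im,cv2.COLOR_RGB2HSV);roi=np.zeros(im.shape[:2],np.uint8);roi[92:186,239:300]=1
M=(hsv[...,1]<70).astype(np.uint8)*roi
M=cv2.morphologyEx(M,cv2.MORPH_OPEN,np.ones((11,11)));
c=max(cv2.findContours(M,0,1)[0],key=cv2.contourArea);print(cv2.boundingRect(c),M.sum())
def ax(q): a=np.radians(35);h=q[0];return np.array([-np.cos(h)*np.cos(a),-np.sin(h)*np.cos(a),-np.sin(a)])
p0=[.525,-.27,.092,.181]
for fr in([0,1],[0,1,3],[0,1,2,3]):
    p,f=fit(C,M,None,ax,p0,fr);print(fr,np.round(p,4),"deg",np.degrees(p[3]),f)
    if len(fr)==3: P=p
o=im.copy();cv2.polylines(o,[np.round(sil(C,P[:3],ax(P[3:]))).astype(int)],True,(255,0,0))
cv2.imwrite("pics/w2d.png",cv2.resize(np.hstack([o[80:200,220:320],cv2.cvtColor(M*255,cv2.COLOR_GRAY2RGB)[80:200,220:320]])[...,::-1],None,fx=4,fy=4))
E
```

```text
(245, 103, 50, 81) 3550
[0, 1] [ 0.522  -0.2692  0.092   0.181 ] deg 10.3705360918679 123.69019607843136
[0, 1, 3] [ 0.522  -0.2692  0.092   0.182 ] deg 10.426615113606127 123.06274509803922
[0, 1, 2, 3] [ 0.5212 -0.2694  0.0882  0.1846] deg 10.576816175755587 102.22745098039216
```

View pics/w2d.png

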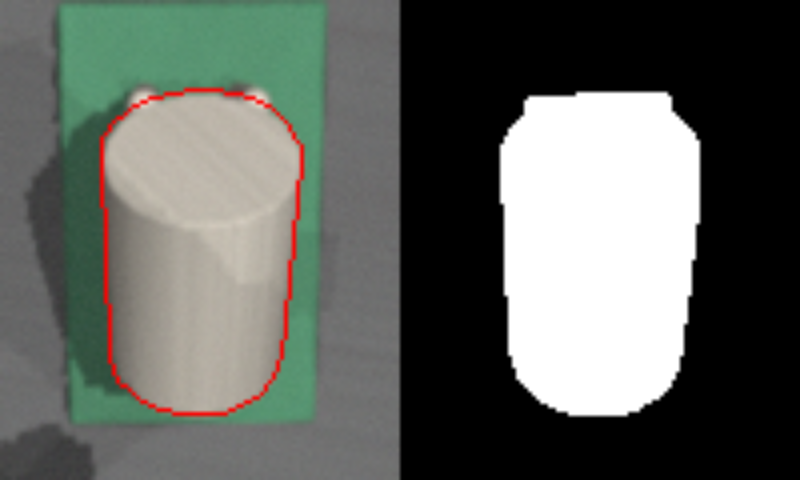

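```bash
cat > mv.py <<'E'
from h import *
def rel(R,p):  # rotvec and shift in present tool axes to reach pose R,p
    s=r.observe();R0=Ro.from_euler("xyz",s["eef_rot"])
    return np.round(np.r_[(R0.inv()*R).as_rotvec(),R0.inv().apply(np.asarray(p)-s["tcp_pos"])],4)
def tool(psi,beta): # heading psi, tilt beta: tool points inward by beta, x outward
    return Ro.from_euler("z",psi)*Ro.from_euler("x",np.pi)*Ro.from_euler("y",-beta)
E
python3 - <<'E'
from mv import *
a35=np.radians(35);psi=.182;a=np.array([-np.cos(psi)*np.cos(a35),-np.sin(psi)*np.cos(a35),-np.sin(a35)])
g=np.array([.5217,-.2693,.0905])+.028*a;R=tool(psi,np.radians(20));t=R.as_matrix()[:,2];print(g,t,R.as_matrix()[:,0])
for b in(.08,0):p=g+t*(.005-b);print(b,p,rel(R,p))
E
```

```text
[ 0.49914257 -0.27345139  0.07443986] [-0.33637122 -0.06190459 -0.93969262] [ 0.92417234  0.17008145 -0.34202014]
0.08 [ 0.52437041 -0.26880855  0.14491681] [-0.0016 -0.3496 -0.0114  0.0559  0.0122  0.1208]
0 [ 0.49746071 -0.27376091  0.0697414 ] [-0.0016 -0.3496 -0.0114  0.0285  0.0125  0.196 ]
```

Emit:
send_rows:
  targets:
    - [0, -0.12, -0.004, 0.02, 0.004, 0.035, 1]
    - [0, -0.24, -0.008, 0.04, 0.008, 0.075, 1]
    - [0, -0.35, -0.011, 0.056, 0.012, 0.12, 1]
    - [0, -0.35, -0.011, 0.056, 0.012, 0.12, 1]
    - [0, -0.35, -0.011, 0.056, 0.012, 0.12, 1]

```text
time: 4.95
tcp_pos: [0.5246, -0.2692, 0.147]
eef_rot: [-3.141, 0.347, 0.181]
contact_force: [0.3, 0.2, 0.8]
finger_gap: 0.0851
gripper_force: 0.0
```

```bash
python3 - <<'E'
from mv import *
R=tool(.182,np.radians(20))
print(r.observe()["q"],rel(R,[.4975,-.2738,.0697]))
E
```

```text
[-0.4570951   0.63075448  1.30958534 -0.2042031   1.48620946  0.97947224] [-0.001  -0.002  -0.001   0.0005 -0.0003  0.082 ]
```

Emit:
send_rows:
  targets:
    - [0, 0, 0, 0, 0, 0.03, 1]
    - [0, 0, 0, 0, 0, 0.06, 1]
    - [0, 0, 0, 0, 0, 0.082, 1]
    - [0, 0, 0, 0, 0, 0.082, 1]
    - [0, 0, 0, 0, 0, 0.082, 0.3]
    - [0, 0, 0, 0, 0, 0.082, 0.3]
    - [0, 0, 0, 0, 0, 0.082, 0.3]
    - [0, 0, 0, 0, 0, 0.082, 0.3]
    - [0, 0, 0, 0, 0, 0.082, 0.3]
    - [0, 0, 0, 0, 0, 0.082, 0.3]
  squeeze: 80

```text
time: 6.2
tcp_pos: [0.497, -0.2738, 0.0703]
eef_rot: [-3.14, 0.349, 0.18]
contact_force: [-2.9, 9.7, 14.8]
finger_gap: 0.0471
gripper_force: 81.1
```

Emit:
send_rows:
  targets:
    - [0, 0, 0, -0.003, 0, -0.009, 0.3]
    - [0, 0, 0, -0.01, 0, -0.028, 0.3]
    - [0, 0, 0, -0.022, 0, -0.06, 0.3]
    - [0, 0, 0, -0.036, 0, -0.1, 0.3]
    - [0, 0, 0, -0.051, 0, -0.141, 0.3]
    - [0, 0, 0, -0.051, 0, -0.141, 0.3]

```text
time: 6.95
tcp_pos: [0.4977, -0.2752, 0.2228]
eef_rot: [3.139, 0.344, 0.179]
contact_force: [0.1, 0.3, -2.6]
finger_gap: 0.0471
gripper_force: 82.5
```

```bash
python3 - <<'E'
from mv import *
s=r.observe();print(s["contact_force"],s["wrist_torque"],s["finger_gap"],s["q"])
psi=np.arctan2(.2495,.5996);R=tool(psi,-np.radians(35));print(psi)
x,t=R.as_matrix()[:,0],R.as_matrix()[:,2]
up=np.array([.5996,.2495,.045+.10+.042]) # grasp point, rim 100mm above the seat
print(t,rel(R,up+.005*t), up+.005*t)
E
```

```text
[ 0.12433577  0.29733231 -2.62303519] [-0.02582313 -0.2121299   0.01878084] 0.04705187668586794 [-0.48429548  0.50864076  1.3151275  -0.21157539  1.59099833  0.93237057]
0.39431733765128085
[ 0.52955963  0.22035545 -0.81915204] [ 0.0325  0.9516 -0.2208  0.1982 -0.4988 -0.0301] [0.6022478  0.25060178 0.18290424]
```

Emit:
send_rows:
  targets:
    - [0.002, 0.05, -0.012, 0.01, -0.03, -0.008, 0.3]
    - [0.005, 0.15, -0.035, 0.032, -0.08, -0.018, 0.3]
    - [0.009, 0.27, -0.062, 0.056, -0.14, -0.028, 0.3]
    - [0.013, 0.39, -0.09, 0.08, -0.2, -0.036, 0.3]
    - [0.017, 0.51, -0.118, 0.105, -0.26, -0.042, 0.3]
    - [0.021, 0.63, -0.146, 0.13, -0.32, -0.044, 0.3]
    - [0.025, 0.74, -0.172, 0.155, -0.38, -0.042, 0.3]
    - [0.029, 0.84, -0.195, 0.175, -0.435, -0.038, 0.3]
    - [0.031, 0.91, -0.211, 0.19, -0.475, -0.034, 0.3]
    - [0.032, 0.951, -0.221, 0.198, -0.498, -0.03, 0.3]

```text
time: 8.2
tcp_pos: [0.5999, 0.2527, 0.178]
eef_rot: [-3.135, -0.605, 0.393]
contact_force: [1.2, -0.1, -2.2]
finger_gap: 0.0468
gripper_force: 82.8
```

Emit:
send_rows:
  targets:
    - [0, 0, 0, 0, 0, 0, 0.3]
    - [0, 0, 0, 0, 0, 0, 0.3]
    - [0, 0, 0, 0, 0, 0, 0.3]

```text
time: 8.57
tcp_pos: [0.6013, 0.2495, 0.1799]
eef_rot: [-3.135, -0.606, 0.39]
contact_force: [1.6, -0.3, -1.4]
finger_gap: 0.0471
gripper_force: 82.9
```

```bash
python3 - <<'E'
from mv import *
s=r.observe();psi=.3943;R=tool(psi,-np.radians(35));t=R.as_matrix()[:,2]
print(s["q"],s["contact_force"],s["finger_gap"],rel(R,np.array([.5996,.2495,.187])+.005*t))
for c in("wrist","scene","top"):
    im=r.read_camera(c);cv2.imwrite(f"pics/{c}3.png",im[...,::-1])
a=cv2.imread("pics/wrist3.png");b=cv2.imread("pics/scene3.png")[180:310,210:350];d=cv2.imread("pics/top3.png")[130:230,140:240]
b=cv2.resize(b,(409,380),interpolation=2);d=cv2.resize(d,(380,380),interpolation=2)
cv2.imwrite("pics/c3.png",np.hstack([b,d]))
E
```

```text
[0.32088461 0.34897496 1.72123714 0.10070916 0.46925176 1.42442674] [ 1.6232139  -0.29759654 -1.44952192] 0.04708733040983138 [-0.0037  0.0052 -0.0039  0.0028 -0.0007 -0.0017]
```

View pics/wrist3.png

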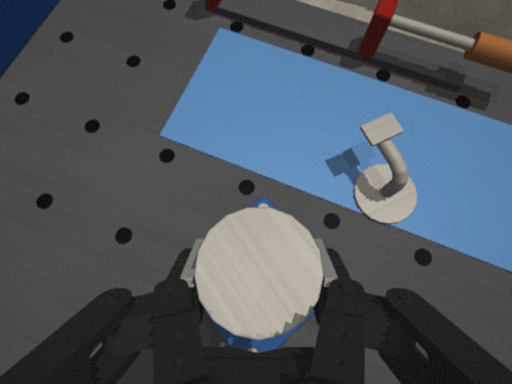

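View pics/c3.png

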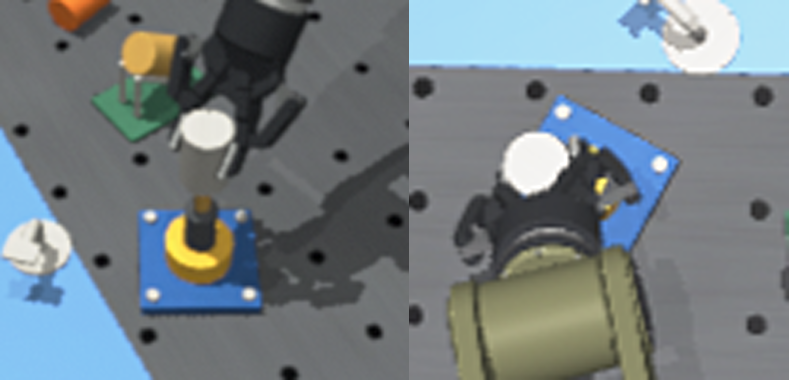

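Wrist view: the closed disc is centred at about (259,272) between the pads. The scene crop shows the cap upright over the post, with the mouth just above the plunger. Next I'll measure its position in the hand.

```bash
cat > disc.py <<'E'
from capfit import *
from scipy.optimize import least_squares
def disc(C,im,z0,n=(0,0,1.),box=(190,202,330,345)):
    hsv=cv2.cvtColor(im,cv2.COLOR_RGB2HSV);M=((hsv[...,1]<60)&(hsv[...,2]>150)).astype(np.uint8)
    k=np.zeros_like(M);k[box[1]:box[3],box[0]:box[2]]=1;M=cv2.morphologyEx(M*k,cv2.MORPH_OPEN,cv2.getStructuringElement(2,(25,25)))
    c=cv2.convexHull(max(cv2.findContours(M,0,1)[0],key=cv2.contourArea))
    e=cv2.fitEllipse(c);t=np.linspace(0,2*np.pi,40)
    def circ(p,n):
        u=np.cross(n,[0,1,0]);u/=np.linalg.norm(u);v=np.cross(n,u);return proj(C,p+.024*(np.cos(t)[:,None]*u+np.sin(t)[:,None]*v))
    P=plane(C,e[0],z0)[0]
    def res(p):
        q=cv2.fitEllipse(circ(p,np.asarray(n,float)).astype(np.float32));A=np.radians(e[2]);B=np.radians(q[2])
        S=lambda E,A:(lambda U:(U@np.diag(np.square(E[1])/4)@U.T))(np.array([[np.cos(A),-np.sin(A)],[np.sin(A),np.cos(A)]]))
        D=(S(q,B)-S(e,A))/np.mean(e[1]);return [q[0][0]-e[0][0],q[0][1]-e[0][1],D[0,0],D[1,1],D[0,1]]
    f=least_squares(res,P,diff_step=1e-3);return e,f.x,f.fun
E
python3 - <<'E'
from disc import *
s=r.observe();C=cam("wrist",s);im=cv2.imread("pics/wrist3.png")[...,::-1].copy()
R=Ro.from_euler("xyz",s["eef_rot"]);t=R.as_matrix()[:,2];x=R.as_matrix()[:,0];g=s["tcp_pos"]-.005*t;print("grasp pt",g,"tilt",np.degrees(np.arccos(-t[2])))
for d in(-4,0,4):
    n=np.array([np.sin(np.radians(d))*np.cos(.39),np.sin(np.radians(d))*np.sin(.39),np.cos(np.radians(d))])
    print(d,*[np.round(v,4) for v in disc(C,im,.21,n)[1:]])
print(disc(C,im,.21)[0])
C=cam("scene");im=cv2.imread("pics/scene3.png")[...,::-1].copy();hsv=cv2.cvtColor(im,cv2.COLOR_RGB2HSV)
print([hsv[v,282].tolist() for v in range(215,262,4)])
P=sil(C,np.array([g[0],g[1],g[2]+.028]),np.array([0,0,-1.]));print(P[:,0].min(0),P[:,0].max(0))
o=im.copy();cv2.polylines(o,[np.round(P*8).astype(int)],True,(255,0,0),1,16,3)
cv2.imwrite("pics/s3.png",cv2.resize(o[205:275,250:330,::-1],None,fx=7,fy=7,interpolation=2))
E
```

```text
grasp pt [0.5985796  0.24872428 0.18386886] tilt 34.71360472301918
-4 [0.5976 0.2475 0.2095] [-0.0083 -0.0091 -0.2059  0.1938  0.367 ]
0 [0.5979 0.2476 0.2096] [-0.0106 -0.0097 -0.1683  0.1591  0.3566]
4 [0.5982 0.2477 0.21  ] [-0.0128  0.0023  0.0357 -0.0339  0.3476]
((258.279296875, 272.15557861328125), (126.84342956542969, 130.39610290527344), 12.22324275970459)
[[100, 7, 114], [26, 9, 235], [26, 9, 233], [30, 9, 233], [26, 14, 128], [35, 15, 100], [30, 13, 96], [30, 13, 99], [13, 23, 98], [15, 32, 64], [105, 29, 53], [109, 44, 46]]
[270.70947 216.68005] [289.61417 246.76735]
```

View pics/s3.png

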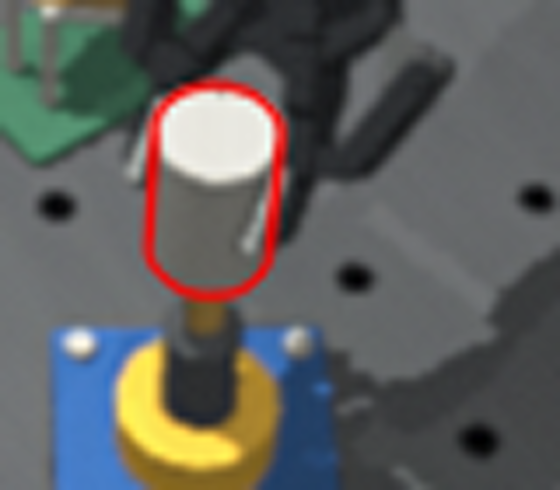

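Emit:
send_rows:
  targets:
    - [0, 0.005, 0, 0.0015, -0.0007, 0.001, 0.3]
    - [0, 0.005, 0, -0.004, -0.0007, 0.009, 0.3]
    - [0, 0.005, 0, -0.01, -0.0007, 0.0175, 0.3]
    - [0, 0.005, 0, -0.014, -0.0007, 0.023, 0.3]
    - [0, 0.005, 0, -0.018, -0.0007, 0.029, 0.3]
    - [0, 0.005, 0, -0.018, -0.0007, 0.029, 0.3]

```text
time: 9.48
tcp_pos: [0.602, 0.2519, 0.1446]
eef_rot: [-3.135, -0.61, 0.391]
contact_force: [0.3, 0.5, -1.9]
finger_gap: 0.047
gripper_force: 82.9
```

```bash
python3 - <<'E'
from disc import *
s=r.observe();C=cam("wrist",s);im=r.read_camera("wrist");cv2.imwrite("pics/wrist4.png",im[...,::-1])
R=Ro.from_euler("xyz",s["eef_rot"]);t=R.as_matrix()[:,2];g=s["tcp_pos"]-.005*t;print("grasp pt",g,s["contact_force"],s["wrist_torque"])
print(disc(C,im,.17))
C=cam("scene");im=r.read_camera("scene");cv2.imwrite("pics/scene4.png",im[...,::-1])
# post columns in scene below the rim vs prediction, and cap disc
A=np.array([.5997,.2495,0]);print("pred axis px",proj(C,A+np.c_[[0,0],[0,0],[.05,.17]]))
b0=cv2.imread("pics/scene0.png")[...,::-1].copy();y=cv2.fitEllipse(cv2.convexHull(mask(b0,*Y)[0]));print("seat scene",y,proj(C,A+[0,0,.045]))
print("disc scene",disc(C,im,.17,box=(262,215,300,250)) if 0 else "")
hsv=cv2.cvtColor(im,cv2.COLOR_RGB2HSV);M=((hsv[...,1]<60)&(hsv[...,2]>190)).astype(np.uint8);M[:205]=0;M[260:]=0;M[:,:262]=0;M[:,300:]=0
M=cv2.morphologyEx(M,2,cv2.getStructuringElement(2,(7,7)))
c=max(cv2.findContours(M,0,1)[0],key=cv2.contourArea);e=cv2.fitEllipse(c);print(e,plane(C,e[0],g[2]+.027))
E
```

```text
grasp pt [0.59937596 0.25076781 0.14868598] [ 0.27872582  0.46267058 -1.87527239] [-0.203148    0.43317338 -0.01908578]
(((258.2503356933594, 272.1281433105469), (126.51231384277344, 130.52540588378906), 11.925763130187988), array([0.59862854, 0.24965365, 0.17432121]), array([-0.01193237, -0.00292969, -0.04835618,  0.0458848 ,  0.39298865]))
pred axis px [[277.61540778 259.87220139]
 [279.62464268 233.7731018 ]]
seat scene ((277.0718688964844, 263.4015808105469), (17.254650115966797, 21.729442596435547), 108.7378921508789) [[277.53756639 260.88332767]]
disc scene 
((280.01776123046875, 232.6888427734375), (11.890480995178223, 16.37840461730957), 97.5848159790039) [[0.59944093 0.25061639 0.17568598]]
```

Emit:
send_rows:
  targets:
    - [0, 0, 0, -0.004, 0, 0.006, 0.3]
    - [0, 0, 0, -0.009, 0, 0.0125, 0.3]
    - [0, 0, 0, -0.014, 0, 0.02, 0.3]
    - [0, 0, 0, -0.0195, 0, 0.028, 0.3]
    - [0, 0, 0, -0.0195, 0, 0.028, 0.3]

```text
time: 10.2
tcp_pos: [0.6018, 0.252, 0.11]
eef_rot: [-3.135, -0.609, 0.391]
contact_force: [0.5, 0.4, -1.8]
finger_gap: 0.047
gripper_force: 82.9
```

Emit:
send_rows:
  targets:
    - [0, 0, 0, -0.003, 0, 0.004, 0.3]
    - [0, 0, 0, -0.006, 0, 0.008, 0.3]
    - [0, 0, 0, -0.008, 0, 0.0115, 0.3]
    - [0, 0, 0, -0.008, 0, 0.0115, 0.3]

```text
time: 10.7
tcp_pos: [0.6021, 0.2522, 0.0968]
eef_rot: [-3.135, -0.61, 0.391]
contact_force: [-0.2, 0.7, -2.0]
finger_gap: 0.047
gripper_force: 82.9
```

Emit:
send_rows:
  targets:
    - [0, 0, 0, -0.0012, 0, 0.0016, 0.3]
    - [0, 0, 0, -0.0023, 0, 0.0033, 0.3]
    - [0, 0, 0, -0.0034, 0, 0.0049, 0.3]
    - [0, 0, 0, -0.0034, 0, 0.0049, 0.3]

```text
time: 11.2
tcp_pos: [0.6024, 0.2523, 0.0915]
eef_rot: [-3.135, -0.611, 0.391]
contact_force: [-2.0, -0.8, 2.6]
finger_gap: 0.0473
gripper_force: 83.4
```

Emit:
send_rows:
  targets:
    - [0, 0, 0, -0.0012, 0, 0.0016, 0.3]
    - [0, 0, 0, -0.0023, 0, 0.0033, 0.3]
    - [0, 0, 0, -0.0034, 0, 0.0049, 0.3]
    - [0, 0, 0, -0.0046, 0, 0.0066, 0.3]
    - [0, 0, 0, -0.0046, 0, 0.0066, 0.3]

```text
time: 11.82
tcp_pos: [0.6024, 0.2523, 0.0833]
eef_rot: [-3.135, -0.611, 0.391]
contact_force: [-1.9, -1.2, 5.9]
finger_gap: 0.0468
gripper_force: 83.6
```

```bash
python3 - <<'E'
from disc import *
s=r.observe();C=cam("wrist",s);im=r.read_camera("wrist");cv2.imwrite("pics/wrist5.png",im[...,::-1])
R=Ro.from_euler("xyz",s["eef_rot"]);t=R.as_matrix()[:,2];g=s["tcp_pos"]-.005*t;print("grasp pt",g,s["contact_force"],s["wrist_torque"])
print(disc(C,im,.12))
E
```

```text
grasp pt [0.5997783  0.25120877 0.08739833] [-1.91957933 -1.24950753  5.92637221] [-0.14113715  0.01929319 -0.05638573]
(((258.3068542480469, 272.29010009765625), (127.05644226074219, 130.6986083984375), 12.769449234008789), array([0.59894442, 0.25003933, 0.11334487]), array([-0.01159668, -0.00891113, -0.1509931 ,  0.14284935,  0.38181184]))
```

Emit:
send_rows:
  targets:
    - [0, 0, 0, -0.0006, 0, 0.0008, 0.3]
    - [0, 0, 0, -0.0011, 0, 0.0016, 0.3]
    - [0, 0, 0, -0.0011, 0, 0.0016, 0.3]

```text
time: 12.25
tcp_pos: [0.6027, 0.2525, 0.0823]
eef_rot: [-3.135, -0.612, 0.391]
contact_force: [-6.4, -2.5, 13.4]
finger_gap: 0.0468
gripper_force: 84.2
```

Emit:
send_rows:
  targets:
    - [0, 0, 0, -0.0006, 0, 0.0008, 0.3]
    - [0, 0, 0, -0.0009, 0, 0.0009, 0.3]
    - [0, 0, 0, -0.0009, 0, 0.0009, 0.3]

```text
time: 12.62
tcp_pos: [0.6029, 0.2526, 0.0822]
eef_rot: [-3.136, -0.614, 0.391]
contact_force: [-11.1, -5.1, 23.0]
finger_gap: 0.047
gripper_force: 85.0
```

```bash
python3 - <<'E'
from disc import *
s=r.observe();C=cam("wrist",s);im=r.read_camera("wrist");cv2.imwrite("pics/wrist6.png",im[...,::-1])
R=Ro.from_euler("xyz",s["eef_rot"]);t=R.as_matrix()[:,2];g=s["tcp_pos"]-.005*t;print("grasp pt",g,s["contact_force"],s["wrist_torque"],s["finger_gap"])
print(disc(C,im,.12))
C=cam("scene");im=r.read_camera("scene");cv2.imwrite("pics/scene6.png",im[...,::-1])
hsv=cv2.cvtColor(im,cv2.COLOR_RGB2HSV);M=((hsv[...,1]<60)&(hsv[...,2]>190)).astype(np.uint8);M[:205]=0;M[270:]=0;M[:,:262]=0;M[:,300:]=0
M=cv2.morphologyEx(M,2,cv2.getStructuringElement(2,(7,7)))
c=max(cv2.findContours(M,0,1)[0],key=cv2.contourArea);e=cv2.fitEllipse(c);print(e,plane(C,e[0],.115))
o=im.copy();P=sil(C,np.array([.5997,.2500,.115]),np.array([0,0,-1.]));cv2.polylines(o,[np.round(P*8).astype(int)],True,(255,0,0),1,16,3)
cv2.imwrite("pics/s6.png",cv2.resize(np.hstack([im[210:285,245:315],o[210:285,245:315]])[...,::-1],(784,420),interpolation=2))
E
```

```text
grasp pt [0.60025272 0.25144564 0.08628834] [-11.11329353  -5.14140944  23.0444977 ] [-0.29092652  0.06763141 -0.11819009] 0.0469916345015609
(((258.3789978027344, 271.91387939453125), (127.04058074951172, 130.834228515625), 9.727630615234375), array([0.59948437, 0.25027926, 0.11237342]), array([-0.00949097, -0.00354004, -0.05869226,  0.05562411,  0.3073752 ]))
((278.663818359375, 247.12948608398438), (11.98448657989502, 15.835902214050293), 95.6219482421875) [[0.60140012 0.25236007 0.115     ]]
```

View pics/s6.png

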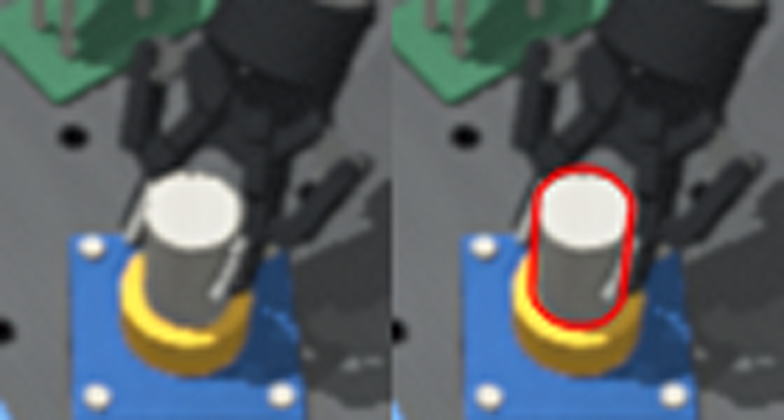

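Contact is made: z has stopped while force climbs, and the rim sits on the seat. I'll take out some of the sideways load with a small horizontal shift.

Emit:
send_rows:
  targets:
    - [0, 0, 0, -0.0004, 0.0004, -0.0003, 0.3]
    - [0, 0, 0, -0.0008, 0.0006, -0.0006, 0.3]
    - [0, 0, 0, -0.0008, 0.0006, -0.0006, 0.3]
    - [0, 0, 0, -0.0008, 0.0006, -0.0006, 0.3]

```text
time: 13.22
tcp_pos: [0.6027, 0.2524, 0.0823]
eef_rot: [-3.135, -0.616, 0.391]
contact_force: [-0.7, 5.6, 14.1]
finger_gap: 0.0465
gripper_force: 83.6
```

Emit:
send_rows:
  targets:
    - [0, 0, 0, -0.0003, 0, 0.0003, 0.3]
    - [0, 0, 0, -0.0007, 0, 0.0006, 0.3]
    - [0, 0, 0, -0.0007, 0, 0.0006, 0.3]
    - [0, 0, 0, -0.0007, 0, 0.0006, 0.3]
    - [0, 0, 0, -0.0007, 0, 0.0006, 0.3]

```text
time: 13.85
tcp_pos: [0.6028, 0.2524, 0.0822]
eef_rot: [-3.135, -0.617, 0.391]
contact_force: [-4.8, 4.0, 22.2]
finger_gap: 0.0468
gripper_force: 84.3
```

```bash
python3 - <<'E'
from disc import *
s=r.observe();C=cam("wrist",s);im=r.read_camera("wrist")
R=Ro.from_euler("xyz",s["eef_rot"]);t=R.as_matrix()[:,2];print("grasp",s["tcp_pos"]-.005*t,s["contact_force"])
print(disc(C,im,.115))
for d in(-4,0,4):
    n=np.array([np.sin(np.radians(d))*np.cos(.39),np.sin(np.radians(d))*np.sin(.39),np.cos(np.radians(d))]);print(d,disc(C,im,.115,n)[2])
E
```

```text
grasp [0.60012669 0.2512702  0.08632507] [-4.84550229  3.99170169 22.21823737]
(((258.29827880859375, 271.8556823730469), (127.03946685791016, 130.71461486816406), 9.260588645935059), array([0.59931369, 0.25011566, 0.11237426]), array([-0.00869751, -0.0045166 , -0.07408384,  0.07025406,  0.28020441]))
-4 [-0.00689697 -0.00662231 -0.14128963  0.13337979  0.28983549]
0 [-0.00869751 -0.0045166  -0.07408384  0.07025406  0.28020441]
4 [-0.01043701  0.01150513  0.15892075 -0.15269859  0.27246756]
```

```bash
python3 -c "
from rig import r
print(r.finish_job(), r.observe()['contact_force'])"
```

```text
the job is handed in; nothing more can be done
the job is handed in; nothing more can be done
```

The job is handed in, with the steel cap mouth down over the peg, pressed on the yellow seat at about 22 N and still gripped; the judge's result was not shown.

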